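# Hold the loupe over seated seeds

## Task

Seat the oblong seed carrier flat and square in the pocket of the inspection stand and let go of it. Then take the loupe by its handle and hold its lens level over the middle of the carrier, with the rim at the height of the pointer on the stand's column, not touching the stand or the seeds; finish while still holding it there, steady. Leave everything else on the bench where it is.

Things in the scene. Friction and masses are not known exactly. Their poses are not given: they have to be found in the camera images.
- stand: seed inspection stand, fixed: white base plate 190 x 120 mm, 30 mm high, with a rectangular pocket 63 mm (along its x) x 39 mm (along its y), 7 mm deep, its floor dark rubber, its mouth bevelled 2 mm. Origin on the bench right under the pocket's centre; the base reaches from x = -60 to +130 mm and y = -60 to +60 mm. A steel column 14 mm thick with scale rings stands at x = +105 mm, y = 0, its black cap's top (20 mm across) 217 mm above the bench
- pocket (a point): centre of the pocket's floor, 23 mm above the bench (the base's top is at 30 mm); x along the pocket's length, towards the column, z up
- index: height pointer clamped on the stand's column, at the lens's focal height: black ring 30 mm across and 12 mm high with a steel blade 3 mm thick and 10 mm wide pointing at the pocket and a thumbscrew behind. Fixed; origin at the ring's centre, on the column's axis; set 107 to 142 mm above the bench
- index_tip (a point): tip of the pointer blade, half-way up its thickness: its height is the focal height; 38 mm from the column's axis towards the pocket, 67 mm from the pocket's centre
- carrier: the oblong seed carrier: loose black block 60 mm (x) x 36 mm (y) x 28 mm high, 0.06 to 0.11 kg, six soybeans set in its top (they stand 4 mm proud). Origin at the centre of its underside, z up. Either way round fits the pocket
- carrier_center (a point): centre of the oblong carrier, 14 mm above its underside; same axes. Seated, it is 37 mm above the bench and its top at 51 mm
- loupe: hand loupe lying flat, loose, 0.07 to 0.12 kg: round aluminium rim 66 mm across and 14 mm thick with a glass lens, and a straight flat-sided handle 18 mm wide and 14 mm thick (metal ferrule, then black). x runs along the handle towards the lens, z up (square to the lens); origin on the underside, at the front of the handle, 55 mm from the lens centre; the handle reaches from x = -85 mm to the rim at x = +22 mm; balance point about x = +9 mm
- loupe_grip (a point): point to grip: middle of the handle's thickness (7 mm above the underside), above the loupe's origin, close to the balance point; same axes as the loupe. Fingers close across y (18 mm)
- lens_center (a point): centre of the lens and rim, half-way up the rim: 55 mm from loupe_grip along the handle's x, at the same height; same axes
- round_carrier: bystander: round black seed carrier 46 mm across, 20 mm high; origin under its centre
- square_carrier: bystander: square black seed carrier 42 x 42 mm, 22 mm high; origin under its centre
- bottle_a: bystander: white bottle 48 mm across, 130 mm tall; origin under its centre
- bottle_b: bystander: white bottle, as the other
- seed_jar: bystander: pointed clear seed bottle 58 mm across, 148 mm tall; origin under its centre
- brush: bystander: brush with orange handle, 200 mm long, lying; origin under its middle
- spoon: bystander: white spoon 170 mm long, lying; origin under its middle
- sample_pan: bystander: shallow aluminium pan 96 mm across, 12 mm high; origin under its centre
Not all that is in view belongs to the job. There is more than one size of the stand; the job needs the largest.

How it is judged (in metres and radians):
On the way, in this order (a step that is already met when the one before it is completed fails the run):
1. the oblong carrier sits flat and square on the pocket's floor, let go (horizontal distance between carrier_center and pocket below 0.0035 m and z of carrier_center in the frame of pocket below 0.0165 m and angle between carrier_center's own z axis and vertical below 0.05 rad and angle between the x axis of carrier_center and the x axis of pocket, either way round below 0.08 rad and contact force between the fingers and carrier below 0.1 N), for 0.2 s.
2. the loupe, held by its handle alone, is level over the carrier at the pointer's height (horizontal distance between carrier_center and pocket below 0.0035 m and z of carrier_center in the frame of pocket below 0.0165 m and angle between carrier_center's own z axis and vertical below 0.05 rad and angle between the x axis of carrier_center and the x axis of pocket, either way round below 0.08 rad and horizontal distance between lens_center and carrier_center below 0.012 m and z of lens_center in the frame of index_tip between -0.006 and 0.006 m and angle between lens_center's own z axis and vertical below 0.1 rad and contact force between the fingers and loupe above 1 N and distance between the grasp point and lens_center above 0.04 m and contact force between loupe and stand below 0.1 N and contact force between loupe and index below 0.1 N and contact force between loupe and carrier below 0.1 N), for 0.3 s.
At the end, for the whole second after the job is handed in: Carrier let go in the pocket: centred to 3.5 mm, down to 2.5 mm, tilt < 0.05, square to 0.08 rad. Loupe held by the handle only (> 40 mm from lens centre), touching no stand, pointer or carrier; lens over the carrier to 12 mm, at pointer height to 6 mm, tilt < 0.1 rad, still (all of step 2 and contact force between the fingers and carrier below 0.1 N and linear speed of loupe below 0.02 m/s and angular speed of loupe below 0.2 rad/s); the arm keeps its last pose, push and grip.
It fails at once if the loupe is knocked against the stand, the pointer or the carrier (contact force between loupe and stand above 1 N or contact force between loupe and index above 1 N or contact force between loupe and carrier above 1 N).
It fails at once if another thing on the bench is shifted by more than 25 mm (distance of any of round_carrier, square_carrier, bottle_a, bottle_b, seed_jar, brush, spoon, sample_pan from where it was at the start of the episode above 0.025 m).
It fails at once if a bottle or the seed jar is knocked over (angle between any of bottle_a, bottle_b, seed_jar's own z axis and vertical above 0.5 rad).
It also fails if it takes over 72 s, if anything falls off the work surface, if the arm or the gripper's body presses on something with over 40 N, if the wrist force passes 120 N, or if a joint passes its speed limit or range.

## Robot

A 7-joint arm with a two-finger parallel gripper is mounted at the origin on the work surface. World frame = base frame: x ahead of the robot, y to its left, z up, the work surface at z = 0. Lengths are in mm, angles in degrees, forces in N, time in s.
With the tool pointing down it reaches from about 400 to 900 mm from the base axis. Payload 5.5 kg.
Tool frame: the origin (TCP) lies at the very end of the fingers, on their centre line; the grasp point (between the pads) lies robot.grasp_offset behind it (robot.grasp_offset is the distance from the TCP to the grasp point, in mm); z points along the fingers, y is the line along which they close (so a half turn about z gives the same grasp; the last joint's range is limited). The gripper opens to 85 mm and grips with 20 to 120 N. Pads are 22 mm wide; open, the fingers measure 114 mm over their backs; the gripper's body (76 mm by 85 mm) begins 54 mm behind the grasp point. The pads swing forward as they close: fully open they stand 13 mm farther back than shut.
Start: joints at [-57.915, 28.699, -24.465, 88.831, 12.651, 65.22, -12.049], TCP at [190.062, 621.592, 231.31] pointing down, gripper open.
Joint ranges: [-164.97, 164.97], [-17.58, 116.51], [-87.97, 89.64], [11.32, 138.91], [-80.73, 260.73], [10.89, 115.49], [-147.41, 147.41]. Speed limits (degrees/s): [147.25, 147.25, 180, 180, 180, 180, 180].

## Interface

Orientations are given as [roll, pitch, yaw] about the fixed x, y, z axes, in that order (R = Rz(yaw) Ry(pitch) Rx(roll)).
In Python, from rig import robot gives the robot as it stands. The module is installed in compiled form; this text tells all that it offers.
- The arm moves only by the shell command python3 -m jog 'ROWS' [FORCE]. ROWS is JSON, a list of rows, each an object of numbers: "dx", "dy", "dz": the shift along the tool's x, y, z in m; "rx", "ry", "rz": the turn, a rotation vector about the tool's x, y, z in degrees; "hand": the finger opening in m, from 0 to 0.0854. In form: [{"dx": .., "dy": .., "dz": .., "rx": .., "ry": .., "rz": .., "hand": ..}, ...]. A call has 1 to 8 rows; each row is the pose to reach, as a shift and turn from the pose commanded when the call began, along the tool's axes at that moment; what a row does not reach only later rows make up. A row lasts 1/12 s, in which the tool goes at most 41.7 mm and 7.16 degrees, less where a joint would pass 70% of its speed; a pose out of reach is approached as far as the arm can. A call with a gripper value outside its range is refused whole. The fingers move at their own pace and stop on an object; FORCE is the grip in N (left out, the last holds). Time passes only in rows, so rows that repeat a pose let the fingers close. It gives the time, the measured TCP pose, the force, the opening and the grip force at its end, in the units of the state.
- robot.get_state(): the state, without advancing time (a new reading comes with each control period).
- robot.get_image(name): name is "scene" or "top"; returns the picture (384x512x3 uint8, red, green, blue); there is no depth.
- robot.camera_params(name): a dict with "camera_matrix" (3x3 intrinsics, pixels), "camera_from_world" (4x4, takes a point from world to camera coordinates). Camera axes: x right, y down, z forward; pixel columns grow to the right and rows downward; lengths in mm; the calibration is good to about 2 mm. A picture is of the moment at which its call begins. camera_params takes no time and is no camera call.
- robot.hand_in(): hands the job in; it is judged then, once.
Trained networks look in the newest picture that a camera, given by its name, has taken for a name from the list of things; names that differ only in an ending like _2 or _b are one class to them, and where a whole thing is asked for, a point or a joint stands for the part that bears it (a point fixed in the world has none). Each returns a list of dicts, best first, with "p" (0 to 1); they miss things now and then, are a little off and sometimes report something else, mostly with a low value. They report only what shows in the picture. A call takes as long as a camera call. They do not tell look-alikes from the thing itself.
- robot.outline_of(camera, target): "region" (384x512 bool, what is visible of it) and "xy" ([column, row] in pixels, amid what is visible of it).
- robot.spot_point(camera, target): "xy" ([column, row] in pixels: a listed point, or the origin of a listed thing).
The state is a dict: "time": time; "qpos": joint angles; "joint_vel": joint speeds; "joint_torque": joint torques, N m; "eef_pos": TCP position; "ee_rot": TCP orientation; "ft_force": force on the tool from outside, world axes, zero at the start; "ft_torque": the same for the moment, N m; "finger_gap": opening from 0.0 (shut) to 1.0 (fully open); "grip_force": force on a finger pad.
Only numpy, scipy, OpenCV 4.12 (cv2) and the standard library are available. Lean on these libraries where they do the work, as an engineer would, in place of code of your own. Each camera call takes 0.05 s, during which the arm holds its last target. There are 200 camera calls.

## Working session

There is one attempt and no reset: what is moved stays moved. The work goes in short steps, Python scripts to look and compute and a shell command to move; the robot and the scene stay as the last step left them, time stands still between calls to the robot, and variables do not carry over. Pictures are saved under pics/ and viewed, at most 10 in all, crops included, and the job is handed in when it is done.

```bash
mkdir -p pics
cat > h.py <<'E'
import numpy as np, cv2
from rig import robot
from scipy.spatial.transform import Rotation as R
def save(c,n):
    im=robot.get_image(c); cv2.imwrite(f'pics/{n}.png',im[:,:,::-1]); return im
def ray(c,uv,z):
    p=robot.camera_params(c);K=np.array(p['camera_matrix']);T=np.array(p['camera_from_world'])
    d=T[:3,:3].T@np.linalg.solve(K,[uv[0],uv[1],1]);o=-T[:3,:3].T@T[:3,3]
    return o+d*(z-o[2])/d[2]
def proj(c,P):
    p=robot.camera_params(c);K=np.array(p['camera_matrix']);T=np.array(p['camera_from_world'])
    q=K@(T[:3,:3]@np.array(P)+T[:3,3]);return q[:2]/q[2]
E
python3 - <<'E'
from h import *
a=save('scene','s0');b=save('top','t0')
s=robot.get_state();print(s['eef_pos'],s['ee_rot'],s['finger_gap'],robot.grasp_offset)
for c in('scene','top'):
    p=robot.camera_params(c);T=np.array(p['camera_from_world']);print(c,-T[:3,:3].T@T[:3,3],T[2,:3],p['camera_matrix'][0][0])
Z={'pocket':23,'index_tip':125,'index':125,'stand':0,'carrier':0,'carrier_center':14,'loupe':0,'loupe_grip':7,'lens_center':7}
for c in('scene','top'):
  for t,z in Z.items():
    for d in robot.spot_point(c,t)[:3]: print(c,t,np.round(d['p'],2),np.round(d['xy'],1),np.round(ray(c,d['xy'],z)[:2],1))
E
```

```text
[189.92699894 620.96526071 230.33288816] [-1.79896730e+02 -4.36540278e-03  1.63001031e+02] 0.9998368597331693 18.700000000000003
scene [1324.2898844  -274.22472234  882.24399817] [-0.69350994  0.25329351 -0.67445264] 395.78815384385007
top [ 479.40586953   40.25625563 1179.33060999] [ 0.04132788 -0.02185079 -0.99890668] 418.15686732917527
scene pocket 0.75 [275.7 139.6] [234. 216.]
scene pocket 0.73 [311.5 280.4] [828.8  61.6]
scene pocket 0.62 [256.7 215. ] [564.8  13.6]
scene index_tip 0.7 [273.6 196. ] [604.7  48.7]
scene index 0.58 [282.1 201.9] [634.4  61.2]
scene index 0.2 [259.1 212.5] [648.8 -11.4]
scene stand 0.83 [257.1 219.2] [561.2  16.2]
scene stand 0.83 [276.3 143. ] [225.6 222.8]
scene carrier 0.52 [330.6 178.8] [478.7 312.8]
scene carrier_center 0.66 [331.4 174.5] [473.8 316.6]
scene loupe 0.55 [165.9 221.9] [ 471.8 -244.2]
scene loupe_grip 0.66 [161.9 218. ] [ 458.4 -252.5]
scene lens_center 0.66 [157.9 234.7] [ 519.9 -276.1]
top pocket 0.9 [255.9 178.2] [563.9   8.9]
top pocket 0.64 [184.3 297.8] [238.2 207.5]
top pocket 0.6 [231.7  86. ] [822.6  74.1]
top index_tip 0.7 [248.1 154.2] [617.5  30.9]
top index 0.64 [349.5 213.6] [ 464.8 -224.4]
top index 0.56 [363.5 289.6] [ 273.7 -256.2]
top index 0.51 [238.1 137.5] [660.2  55.9]
top stand 0.8 [253.7 177.6] [567.3  14.5]
top stand 0.8 [181.2 294.7] [242.1 219.4]
top stand 0.69 [230.8  89. ] [820.8  77.4]
top carrier 0.85 [145.5 212.5] [471.6 318.6]
top carrier 0.61 [351.6 213.4] [ 463.6 -261.8]
top carrier_center 0.77 [145.6 210.1] [478.3 315.1]
top carrier_center 0.5 [176.  112.2] [751.5 230.8]
top loupe 0.82 [348.9 216.7] [ 454.3 -253.9]
top loupe_grip 0.65 [253.2 181.8] [554.9  16.2]
top loupe_grip 0.65 [387.8 134.6] [ 686.3 -367.7]
top loupe_grip 0.4 [357.7 197.4] [ 508.6 -278.2]
top lens_center 0.85 [353.2 199.3] [ 503.3 -265.3]
top lens_center 0.31 [108.4 265. ] [327.6 418.8]
```

View pics/s0.png

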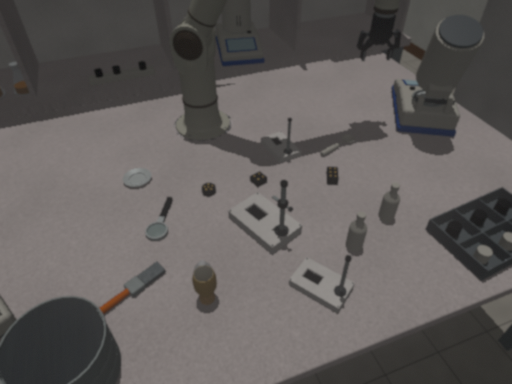

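View pics/t0.png

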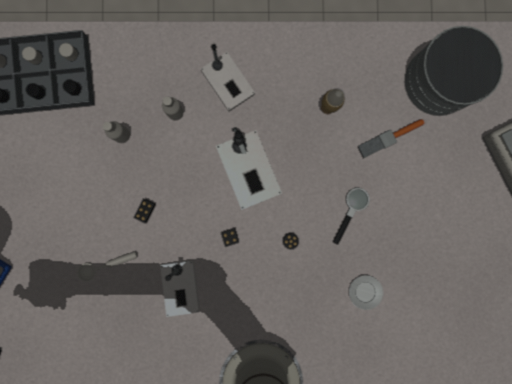

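The pictures show three stands. In the top view they are at (248,168), (228,82) and (180,290). The middle one at (248,168) is the largest, about 190x120 by eye. The oblong carrier is at top (145,211), the square one at (230,237) and the round one at (290,241). The loupe lies at (350,215). I'll check sizes next and confirm in one enlarged crop.

```bash
cat > m.py <<'E'
from h import *
im=robot.get_image('top'); g=cv2.cvtColor(im,cv2.COLOR_RGB2GRAY).astype(float)
def rect(mask,z,nm):
    n,l,st,ce=cv2.connectedComponentsWithStats(mask.astype(np.uint8))
    i=1+np.argmax(st[1:,4]); 
    cs,_=cv2.findContours((l==i).astype(np.uint8),cv2.RETR_EXTERNAL,cv2.CHAIN_APPROX_NONE)
    c=cs[0][:,0].astype(float); w=np.array([ray('top',p,z)[:2] for p in c]).astype(np.float32)
    r=cv2.minAreaRect(w); print(nm,np.round(r[0],1),np.round(r[1],1),round(r[2],1),'cxpx',np.round(ce[i],1))
    return r
def box(u0,u1,v0,v1):
    m=np.zeros(g.shape,bool);m[v0:v1,u0:u1]=1;return m
rect((g>np.percentile(g[120:215,210:285],85)*.87)&box(205,290,110,220),30,'stand')
rect((g>140)&box(195,260,50,112),30,'stand2')
rect((g<50)&box(240,268,165,198),26,'pocket')
rect((g<75)&box(130,160,195,226),28,'carrier')
for nm,z in(('loupe',14),):
    o=robot.outline_of('top',nm)[0];rect(o['region'],z,nm)
m=(g<70)&box(328,358,205,247);rect(m,14,'handle')
print(g[212,145],g[181,254],g[230,343],g[175,240],g[230,300])
c=np.vstack([cv2.resize(im[y:y+90,x:x+90],(400,400),interpolation=cv2.INTER_CUBIC) for x,y in()]) if 0 else np.hstack([cv2.resize(im[y:y+100,x:x+80],(264,330),interpolation=cv2.INTER_CUBIC) for x,y in((210,120),(110,165),(310,160))])
cv2.imwrite('pics/c0.png',c[:,:,::-1])
E
python3 m.py
```

```text
stand [588.2  29.3] [192.9 123.7] 21.7 cxpx [248.5 170.5]Traceback (most recent call last):
  File "m.py", line 13, in <module>
    rect((g>140)&box(195,260,50,112),30,'stand2')
    ~~~~^^^^^^^^^^^^^^^^^^^^^^^^^^^^^^^^^^^^^^^^^
  File "m.py", line 5, in rect
    i=1+np.argmax(st[1:,4]);
        ~~~~~~~~~^^^^^^^^^^
    return _wrapfunc(a, 'argmax', axis=axis, out=out, **kwds)
    return bound(*args, **kwds)
ValueError: attempt to get argmax of an empty sequence
```

```bash
sed -i "/stand2/d; s/^print(g\[212.*//" m.py; python3 m.py
```

```text
stand [587.9  30. ] [193.5 123.1] 22.1 cxpx [248.5 170.5]
pocket [555.8  16.5] [57.1 32.6] 22.0 cxpx [253.2 181.1]
carrier [478.9 313.9] [38.  63.4] 63.5 cxpx [144.8 210. ]
loupe [ 454. -257.] [ 66.7 172.9] 72.5 cxpx [351.4 209.8]
handle [ 420.5 -229. ] [17.5 86.3] 62.3 cxpx [341.5 229.2]
```

View pics/c0.png

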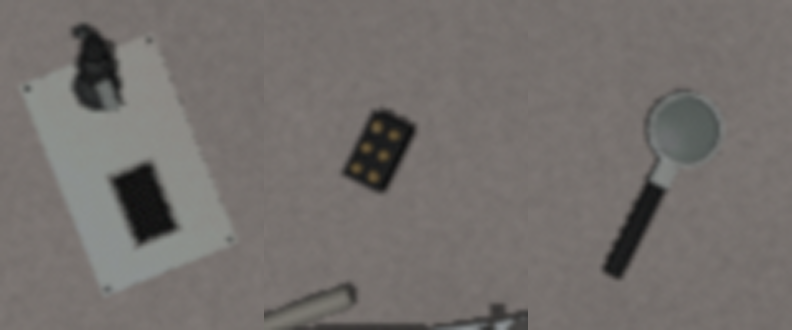

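The crop confirms the picks. The stand measures 193x123 with its pocket at (556,16.5), yaw 22. The 6-bean oblong carrier is at (479,314), long axis -26.5. The loupe handle points along -27.7. I'll go to the carrier first.

```bash
cat >> h.py <<'E'
def go(x,y,z,yaw):
    s=robot.get_state();r=R.from_euler('xyz',s['ee_rot'],degrees=True)
    d=r.inv().apply(np.array([x,y,z])-s['eef_pos'])
    v=(r.inv()*R.from_euler('xyz',[180,0,yaw],degrees=True)).as_rotvec(degrees=True)
    print('t',round(s['time'],2),'at',np.round(s['eef_pos'],1),np.round(s['ee_rot'],1),'D m',np.round(d/1000,4),'rot',np.round(v,2),'gap',round(s['finger_gap'],3),'grip',np.round(s['grip_force'],1),'F',np.round(s['ft_force'],1))
E
python3 -c "
from h import *
go(479,315,100,153.5)"
```

```text
t 1.15 at [190.1 621.6 231.3] [180.  -0. 163.] D m [-0.366  -0.2087  0.1313] rot [ 0.   -0.    9.49] gap 1.0 grip 0.0 F [ 0.2 -0.1  0.2]
```

```bash
python3 -m jog '[{"dx":-0.183,"dy":-0.104,"dz":0.065,"rz":9.5},{"dx":-0.183,"dy":-0.104,"dz":0.065,"rz":9.5},{"dx":-0.366,"dy":-0.2087,"dz":0.131,"rz":9.5},{"dx":-0.366,"dy":-0.2087,"dz":0.131,"rz":9.5},{"dx":-0.366,"dy":-0.2087,"dz":0.131,"rz":9.5},{"dx":-0.366,"dy":-0.2087,"dz":0.131,"rz":9.5},{"dx":-0.366,"dy":-0.2087,"dz":0.131,"rz":9.5},{"dx":-0.366,"dy":-0.2087,"dz":0.131,"rz":9.5}]'; python3 -c "
from h import *
go(479,315,100,153.5)"
```

```text
t 1.15 at [190.1 621.6 231.3] [180.  -0. 163.] D m [-0.366  -0.2087  0.1313] rot [ 0.   -0.    9.49] gap 1.0 grip 0.0 F [ 0.2 -0.1  0.2]validation failed for argument at $[0]...
```

```bash
python3 -m jog '[{"dx":-0.183,"dy":-0.104,"dz":0.065,"rx":0,"ry":0,"rz":9.5,"hand":0.085},{"dx":-0.366,"dy":-0.2087,"dz":0.131,"rx":0,"ry":0,"rz":9.5,"hand":0.085},{"dx":-0.366,"dy":-0.2087,"dz":0.131,"rx":0,"ry":0,"rz":9.5,"hand":0.085},{"dx":-0.366,"dy":-0.2087,"dz":0.131,"rx":0,"ry":0,"rz":9.5,"hand":0.085},{"dx":-0.366,"dy":-0.2087,"dz":0.131,"rx":0,"ry":0,"rz":9.5,"hand":0.085},{"dx":-0.366,"dy":-0.2087,"dz":0.131,"rx":0,"ry":0,"rz":9.5,"hand":0.085},{"dx":-0.366,"dy":-0.2087,"dz":0.131,"rx":0,"ry":0,"rz":9.5,"hand":0.085},{"dx":-0.366,"dy":-0.2087,"dz":0.131,"rx":0,"ry":0,"rz":9.5,"hand":0.085}]' 30; python3 -c "
from h import *
go(479,315,100,153.5)"
```

```text
time: 1.82
eef_pos: [409.6, 388.6, 132.2]
ee_rot: [180.0, 0.0, 153.5]
ft_force: [0.7, 0.0, -0.1]
finger_gap: 0.99
grip_force: 0.0
t 1.82 at [409.6 388.6 132.2] [180.    0.  153.5] D m [-0.095  -0.0349  0.0322] rot [0.05 0.02 0.01] gap 0.99 grip 0.0 F [ 0.7  0.  -0.1]
```

```bash
python3 -m jog '[{"dx":-0.095,"dy":-0.035,"dz":0.032,"rx":0,"ry":0,"rz":0,"hand":0.085},{"dx":-0.095,"dy":-0.035,"dz":0.032,"rx":0,"ry":0,"rz":0,"hand":0.085},{"dx":-0.095,"dy":-0.035,"dz":0.032,"rx":0,"ry":0,"rz":0,"hand":0.085},{"dx":-0.095,"dy":-0.035,"dz":0.032,"rx":0,"ry":0,"rz":0,"hand":0.085},{"dx":-0.095,"dy":-0.035,"dz":0.032,"rx":0,"ry":0,"rz":0,"hand":0.085},{"dx":-0.095,"dy":-0.035,"dz":0.032,"rx":0,"ry":0,"rz":0,"hand":0.085}]' >/dev/null; python3 -c "
from h import *
go(478,315,10,153.5)
im=save('scene','s1')
u,v=proj('scene',[478,315,14]).astype(int)
cv2.imwrite('pics/s1c.png',cv2.resize(im[v-70:v+40,u-60:u+60],(720,660)[:2] if 0 else (600,550),interpolation=cv2.INTER_CUBIC)[:,:,::-1])"
```

```text
t 2.32 at [477.3 317.2 100.5] [180.   -0.  153.5] D m [-0.0017 -0.0017  0.0905] rot [ 0.04 -0.04  0.02] gap 0.995 grip 0.0 F [ 0.1  0.4 -0.2]
```

View pics/s1c.png

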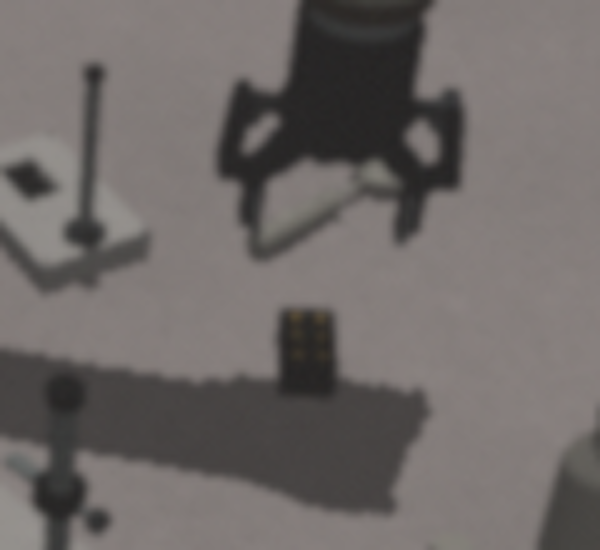

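The gripper is above the carrier and square to it, and the spoon is clear behind. I'll descend and grip.

```bash
python3 -m jog '[{"dx":-0.0017,"dy":-0.0017,"dz":0.04,"rx":0,"ry":0,"rz":0,"hand":0.085},{"dx":-0.0017,"dy":-0.0017,"dz":0.075,"rx":0,"ry":0,"rz":0,"hand":0.085},{"dx":-0.0017,"dy":-0.0017,"dz":0.09,"rx":0,"ry":0,"rz":0,"hand":0.085},{"dx":-0.0017,"dy":-0.0017,"dz":0.09,"rx":0,"ry":0,"rz":0,"hand":0.085},{"dx":-0.0017,"dy":-0.0017,"dz":0.09,"rx":0,"ry":0,"rz":0,"hand":0.06},{"dx":-0.0017,"dy":-0.0017,"dz":0.09,"rx":0,"ry":0,"rz":0,"hand":0.045},{"dx":-0.0017,"dy":-0.0017,"dz":0.09,"rx":0,"ry":0,"rz":0,"hand":0.03},{"dx":-0.0017,"dy":-0.0017,"dz":0.09,"rx":0,"ry":0,"rz":0,"hand":0.02}]' 30; python3 -m jog '[{"dx":0,"dy":0,"dz":0,"rx":0,"ry":0,"rz":0,"hand":0.02},{"dx":0,"dy":0,"dz":0,"rx":0,"ry":0,"rz":0,"hand":0.02},{"dx":0,"dy":0,"dz":0,"rx":0,"ry":0,"rz":0,"hand":0.02},{"dx":0,"dy":0,"dz":0,"rx":0,"ry":0,"rz":0,"hand":0.02}]' 30
```

```text
time: 3.03
eef_pos: [479.6, 315.1, 12.2]
ee_rot: [179.8, 0.1, 153.5]
ft_force: [0.4, -1.1, -0.3]
finger_gap: 0.446
grip_force: 0.0
time: 3.37
eef_pos: [479.7, 315.1, 12.2]
ee_rot: [179.8, 0.1, 153.5]
ft_force: [-0.7, -0.4, 7.5]
finger_gap: 0.414
grip_force: 31.1
```

```bash
python3 -m jog '[{"dx":0,"dy":0,"dz":-0.03,"rx":0,"ry":0,"rz":0,"hand":0.02},{"dx":0,"dy":0,"dz":-0.06,"rx":0,"ry":0,"rz":0,"hand":0.02},{"dx":0,"dy":0,"dz":-0.09,"rx":0,"ry":0,"rz":0,"hand":0.02},{"dx":0,"dy":0,"dz":-0.09,"rx":0,"ry":0,"rz":0,"hand":0.02},{"dx":0,"dy":0,"dz":-0.09,"rx":0,"ry":0,"rz":0,"hand":0.02},{"dx":0,"dy":0,"dz":-0.09,"rx":0,"ry":0,"rz":0,"hand":0.02}]' 30;  python3 -c "
from h import *
go(556,16.5,100,-158)"
```

```text
time: 3.87
eef_pos: [478.5, 313.6, 100.5]
ee_rot: [180.0, 0.0, 153.5]
ft_force: [-0.7, -0.8, -0.4]
finger_gap: 0.414
grip_force: 30.5
t 3.87 at [478.5 313.6 100.5] [180.    0.  153.5] D m [-0.202  -0.2312  0.0005] rot [-0.000e+00  2.000e-02 -4.852e+01] gap 0.414 grip 30.5 F [-0.7 -0.8 -0.4]
```

```bash
python3 -m jog '[{"dx":-0.025,"dy":-0.029,"dz":0,"rx":0,"ry":0,"rz":-6.0,"hand":0.02},{"dx":-0.05,"dy":-0.058,"dz":0,"rx":0,"ry":0,"rz":-12,"hand":0.02},{"dx":-0.075,"dy":-0.087,"dz":0,"rx":0,"ry":0,"rz":-18,"hand":0.02},{"dx":-0.1,"dy":-0.115,"dz":0,"rx":0,"ry":0,"rz":-24,"hand":0.02},{"dx":-0.125,"dy":-0.144,"dz":0,"rx":0,"ry":0,"rz":-30,"hand":0.02},{"dx":-0.15,"dy":-0.173,"dz":0,"rx":0,"ry":0,"rz":-36,"hand":0.02},{"dx":-0.175,"dy":-0.202,"dz":0,"rx":0,"ry":0,"rz":-42,"hand":0.02},{"dx":-0.202,"dy":-0.2312,"dz":0,"rx":0,"ry":0,"rz":-48.5,"hand":0.02}]' 30; python3 -m jog '[{"dx":0,"dy":0,"dz":0,"rx":0,"ry":0,"rz":0,"hand":0.02},{"dx":0,"dy":0,"dz":0,"rx":0,"ry":0,"rz":0,"hand":0.02},{"dx":0,"dy":0,"dz":0,"rx":0,"ry":0,"rz":0,"hand":0.02},{"dx":0,"dy":0,"dz":0,"rx":0,"ry":0,"rz":0,"hand":0.02},{"dx":0,"dy":0,"dz":0,"rx":0,"ry":0,"rz":0,"hand":0.02}]' 30
python3 - <<'E'
from h import *
go(556,16.5,60,-158)
im=save('scene','s2'); t=robot.get_image('top')
for c in('scene','top'):
  for d in robot.spot_point(c,'carrier_center')[:2]: print(c,round(d['p'],2),ray(c,d['xy'],90+12.))
u,v=proj('scene',[556,16,60]).astype(int)
a=cv2.resize(im[v-60:v+50,u-55:u+55],(390,390),interpolation=cv2.INTER_CUBIC)
u,v=proj('top',[556,16,60]).astype(int)
b=cv2.resize(t[v-55:v+55,u-55:u+55],(390,390),interpolation=cv2.INTER_CUBIC)
cv2.imwrite('pics/s2c.png',np.hstack([a,b])[:,:,::-1])
E
```

```text
time: 4.53
eef_pos: [554.6, 15.2, 98.7]
ee_rot: [179.9, -0.2, -157.7]
ft_force: [0.5, -0.0, -0.8]
finger_gap: 0.412
grip_force: 30.5
time: 4.95
eef_pos: [555.4, 19.1, 99.9]
ee_rot: [179.9, -0.0, -157.8]
ft_force: [0.7, -0.2, -0.0]
finger_gap: 0.413
grip_force: 30.5
t 4.95 at [555.4  19.1  99.9] [ 179.9   -0.  -157.8] D m [ 0.0004 -0.0027  0.0399] rot [ 0.06 -0.04  0.16] gap 0.413 grip 30.5 F [ 0.7 -0.2 -0. ]
scene 0.51 [535.1853518   19.22049259 102.        ]
```

View pics/s2c.png

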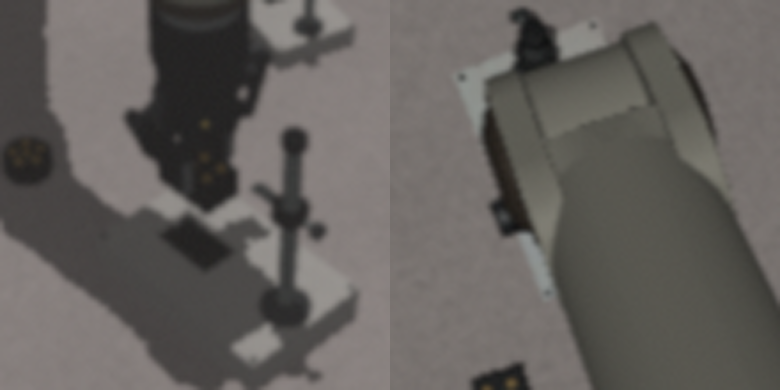

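Scene crop: the carrier hangs above the pocket, with its lowest corner at crop (207,212) and the pocket's near corner at (207,270). I'll compare these with projections.

Run:
```python
from h import *
u,v=proj('scene',[556,16,60]).astype(int)
th=np.radians(22.2)
def P(c,dx,dy,z,t=th):
    q=proj('scene',[c[0]+dx*np.cos(t)-dy*np.sin(t),c[1]+dx*np.sin(t)+dy*np.cos(t),z]); return q
im=cv2.imread('pics/s2.png')
S=6
big=cv2.resize(im[v-50:v+30,u-50:u+50],None,fx=S,fy=S,interpolation=cv2.INTER_CUBIC)
big=cv2.convertScaleAbs(big,alpha=1.8,beta=15)
def poly(pts,col): cv2.polylines(big,[np.round((np.array(pts)-[u-50,v-50]+.5)*S).astype(int)],True,col,1)
C=(555.4,19.1)
for z in(87.7,115.7): poly([P(C,a,b,z) for a,b in((30,18),(-30,18),(-30,-18),(30,-18))],(0,255,0))
poly([P((556,16.5),a,b,30,np.radians(22)) for a,b in((33.5,21.5),(-33.5,21.5),(-33.5,-21.5),(33.5,-21.5))],(0,0,255))
poly([P((556,16.5),a,b,30,np.radians(22)) for a,b in((130,60),(-60,60),(-60,-60),(130,-60))],(255,0,0))
cv2.imwrite('pics/s2o.png',big)
```

```text
(no output)
```

View pics/s2o.png

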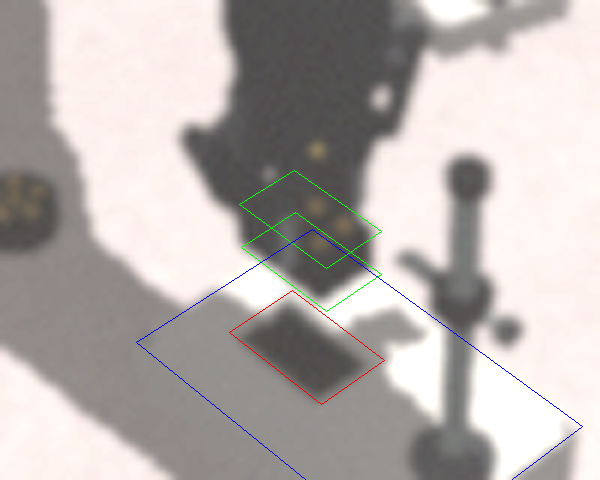

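Beans at (343,225), (318,242) and (315,205) put the carrier about 3 mm toward stand -x relative to the gripper. That agrees with the side-face bias in the top view. I'll correct by +3 mm, lower to just above the mouth, and look again.

```bash
python3 -c "
from h import *
go(558.8,17.6,48,-158)"
```

```text
t 5.15 at [556.   18.2 100.4] [ 180.     0.  -157.9] D m [-0.0024 -0.0016  0.0524] rot [0.01 0.   0.11] gap 0.408 grip 30.5 F [-0.3 -0.6 -0.4]
```

```bash
python3 -m jog '[{"dx":-0.0024,"dy":-0.0016,"dz":0.015,"rx":0,"ry":0,"rz":0,"hand":0.02},{"dx":-0.0024,"dy":-0.0016,"dz":0.03,"rx":0,"ry":0,"rz":0,"hand":0.02},{"dx":-0.0024,"dy":-0.0016,"dz":0.045,"rx":0,"ry":0,"rz":0,"hand":0.02},{"dx":-0.0024,"dy":-0.0016,"dz":0.052,"rx":0,"ry":0,"rz":0,"hand":0.02},{"dx":-0.0024,"dy":-0.0016,"dz":0.052,"rx":0,"ry":0,"rz":0,"hand":0.02},{"dx":-0.0024,"dy":-0.0016,"dz":0.052,"rx":0,"ry":0,"rz":0,"hand":0.02},{"dx":-0.0024,"dy":-0.0016,"dz":0.052,"rx":0,"ry":0,"rz":0,"hand":0.02}]' 30
cat > ov.py <<'E'
from h import *
import sys
im=save('scene',sys.argv[1]+'_raw'); s=robot.get_state(); e=s['eef_pos']; go(558.8,17.6,35,-158)
u,v=proj('scene',[556,16,40]).astype(int); S=9
big=cv2.resize(im[v-35:v+30,u-40:u+45],None,fx=S,fy=S,interpolation=cv2.INTER_CUBIC)[:,:,::-1]
big=cv2.convertScaleAbs(big,alpha=1.8,beta=15)
def poly(c,pts,z,t,col):
    t=np.radians(t);q=[proj('scene',[c[0]+a*np.cos(t)-b*np.sin(t),c[1]+a*np.sin(t)+b*np.cos(t),z]) for a,b in pts]
    cv2.polylines(big,[np.round((np.array(q)-[u-40,v-35]+.5)*S).astype(int)],True,col,1)
r=lambda a,b:((a,b),(-a,b),(-a,-b),(a,-b))
if len(sys.argv)>2: C=(556,16.5);z0=23
else: C=e[:2]-3*np.array([.927,.375]);z0=e[2]-12.2
for z in(z0,z0+28): poly(C,r(30,18),z,s['ee_rot'][2]+180,(0,255,0))
poly(C,r(19,8),z0+30,s['ee_rot'][2]+180,(0,255,255))
poly((556,16.5),r(33.5,21.5),30,22,(0,0,255))
poly((556,16.5),((130,60),(-60,60),(-60,-60),(130,-60)),30,22,(255,0,0))
cv2.imwrite(f'pics/{sys.argv[1]}.png',big)
E
python3 ov.py o3
```

```text
time: 5.73
eef_pos: [559.6, 16.7, 49.1]
ee_rot: [-180.0, 0.1, -158.0]
ft_force: [0.1, 0.3, -0.9]
finger_gap: 0.412
grip_force: 30.5
t 5.78 at [559.8  16.6  49.3] [-1.80e+02  1.00e-01 -1.58e+02] D m [0.0006 0.0013 0.0143] rot [-0.03  0.09  0.01] gap 0.413 grip 30.5 F [-0.7 -0.7 -0.9]
```

View pics/o3.png

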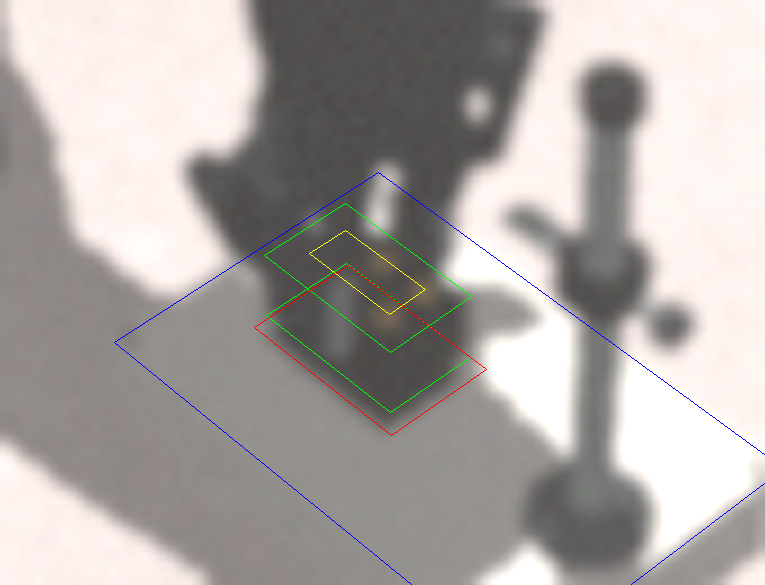

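The overlay fits: the carrier silhouette is inside the pocket mouth and the beans at (388,318) lie on the prediction. Now I'll lower it in gently.

```bash
python3 -m jog '[{"dx":0.0006,"dy":0.0010,"dz":0.003,"rx":0,"ry":0,"rz":0,"hand":0.02},{"dx":0.0006,"dy":0.0010,"dz":0.006,"rx":0,"ry":0,"rz":0,"hand":0.02},{"dx":0.0006,"dy":0.0010,"dz":0.008,"rx":0,"ry":0,"rz":0,"hand":0.02},{"dx":0.0006,"dy":0.0010,"dz":0.010,"rx":0,"ry":0,"rz":0,"hand":0.02},{"dx":0.0006,"dy":0.0010,"dz":0.011,"rx":0,"ry":0,"rz":0,"hand":0.02},{"dx":0.0006,"dy":0.0010,"dz":0.012,"rx":0,"ry":0,"rz":0,"hand":0.02},{"dx":0.0006,"dy":0.0010,"dz":0.0125,"rx":0,"ry":0,"rz":0,"hand":0.02},{"dx":0.0006,"dy":0.0010,"dz":0.0125,"rx":0,"ry":0,"rz":0,"hand":0.02}]' 30;python3 -m jog '[{"dx":0,"dy":0,"dz":0.001,"rx":0,"ry":0,"rz":0,"hand":0.02},{"dx":0,"dy":0,"dz":0.0015,"rx":0,"ry":0,"rz":0,"hand":0.02},{"dx":0,"dy":0,"dz":0.0015,"rx":0,"ry":0,"rz":0,"hand":0.02}]' 30
```

```text
time: 6.45
eef_pos: [558.0, 17.0, 35.7]
ee_rot: [180.0, -0.0, -158.0]
ft_force: [0.9, 0.4, -1.6]
finger_gap: 0.412
grip_force: 30.5
time: 6.7
eef_pos: [558.1, 17.0, 35.2]
ee_rot: [-180.0, -0.0, -158.0]
ft_force: [-2.7, 0.3, 7.7]
finger_gap: 0.411
grip_force: 31.4
```

Contact came at 35.2, exactly the seated height. Releasing and lifting.

```bash
python3 -m jog '[{"dx":0,"dy":0,"dz":0,"rx":0,"ry":0,"rz":0,"hand":0.05},{"dx":0,"dy":0,"dz":0,"rx":0,"ry":0,"rz":0,"hand":0.06},{"dx":0,"dy":0,"dz":0,"rx":0,"ry":0,"rz":0,"hand":0.07},{"dx":0,"dy":0,"dz":0,"rx":0,"ry":0,"rz":0,"hand":0.07},{"dx":0,"dy":0,"dz":0,"rx":0,"ry":0,"rz":0,"hand":0.07},{"dx":0,"dy":0,"dz":0,"rx":0,"ry":0,"rz":0,"hand":0.07}]' 30; python3 -m jog '[{"dx":0,"dy":0,"dz":-0.02,"rx":0,"ry":0,"rz":0,"hand":0.07},{"dx":0,"dy":0,"dz":-0.05,"rx":0,"ry":0,"rz":0,"hand":0.07},{"dx":0,"dy":0,"dz":-0.09,"rx":0,"ry":0,"rz":0,"hand":0.07},{"dx":0,"dy":0,"dz":-0.13,"rx":0,"ry":0,"rz":0,"hand":0.07},{"dx":0,"dy":0,"dz":-0.13,"rx":0,"ry":0,"rz":0,"hand":0.07},{"dx":0,"dy":0,"dz":-0.13,"rx":0,"ry":0,"rz":0,"hand":0.07}]' 30
python3 - <<'E'
from h import *
go(460,-250,165,152.3)
robot.get_image('scene')
for t,z in(('index_tip',120),('index',120)):
    for d in robot.spot_point('scene',t)[:2]: print(t,round(d['p'],2),d['xy'])
E
python3 ov.py o4 seated
```

```text
time: 7.2
eef_pos: [558.0, 17.0, 34.2]
ee_rot: [180.0, -0.0, -158.0]
ft_force: [-0.1, 0.4, -0.3]
finger_gap: 0.816
grip_force: 0.0
time: 7.7
eef_pos: [560.3, 17.1, 167.4]
ee_rot: [-179.9, 0.3, -158.0]
ft_force: [0.1, -1.1, -0.3]
finger_gap: 0.818
grip_force: 0.0
t 7.7 at [560.3  17.1 167.4] [-179.9    0.3 -158. ] D m [ 0.193  -0.2102  0.0018] rot [-0.    0.36 49.68] gap 0.818 grip 0.0 F [ 0.1 -1.1 -0.3]
index_tip 0.49 [273.7, 197.6]
index 0.68 [283.6, 203.2]
t 7.9 at [556.8  16.8 162.8] [ 179.9   -0.2 -158. ] D m [-0.0025 -0.0002  0.1278] rot [ 0.06 -0.16 -0.01] gap 0.82 grip 0.0 F [ 0.6  0.3 -0.4]
```

View pics/o4.png

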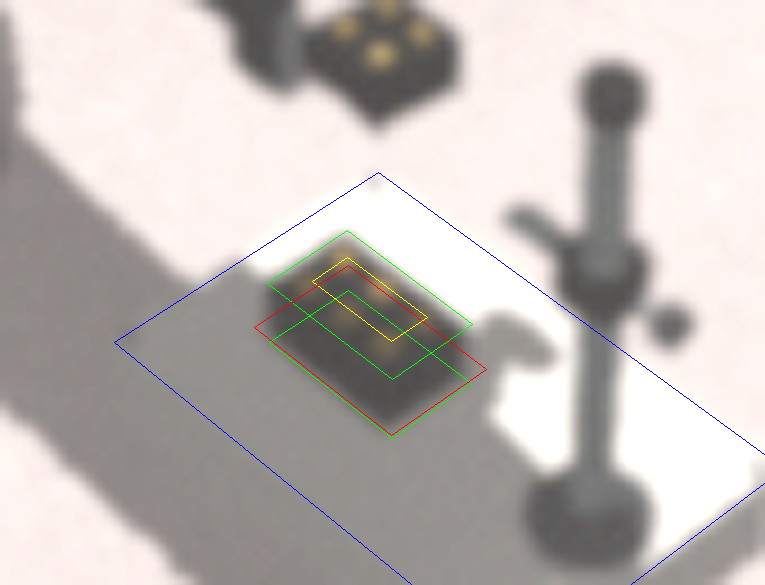

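The carrier is seated: its dark top matches the green outline and it is square in the pocket. Pointer ring is at o4 (603,268), blade tip about (513,217), cap centre (613,95). I'll work out the pointer height from the known column axis.

Run:
```python
from h import *
u,v=proj('scene',[556,16,40]).astype(int)
cv=lambda p:np.array(p)/9-.5+[u-40,v-35]
ax=np.array([653.4,55.8]);tip=ax-38*np.array([.927,.375])
for n,p,q in(('ring',cv((603,268)),ax),('tip',cv((515,218)),tip),('captop edge',cv((612,78)),ax),('tipdet0',(273.6,196),tip),('tipdet',(273.7,197.6),tip),('ring det',(283.6,203.2),ax),('ring0',(282.1,201.9),ax)):
    zs=np.arange(60,240,.5);P=np.array([proj('scene',[*q,z]) for z in zs]);i=np.argmin(abs(P[:,1]-p[1]));print(n,np.round(p,1),'z',zs[i],'du',round(P[i,0]-p[0],2))
# top view: ring/tip in initial picture
for n,p,q in(('tip',(248.1,154.2),tip),('ring',(238.1,137.5),ax)):
    zs=np.arange(60,240,.5);P=np.array([proj('top',[*q,z]) for z in zs]);d=np.hypot(*(P-p).T);i=d.argmin();print('top',n,zs[i],round(d[i],2))
# fine profile along column in scene
g=cv2.cvtColor(cv2.imread('pics/s0.png'),cv2.COLOR_BGR2GRAY)
g=cv2.cvtColor(cv2.imread('pics/o4_raw.png'),cv2.COLOR_BGR2GRAY)
P=[]
for z in range(60,226,3):
    a=proj('scene',[*ax,z]); row=int(round(a[1])); c0=int(round(a[0])); w=(g[row,c0-9:c0+10]<85).sum(); P.append((z,round(a[1],1),int(w)))
print(P)
```

```text
ring [282.5 202.3] z 143.0 du 0.88
tip [272.7 196.7] z 137.0 du 0.47
captop edge [283.5 181.2] z 218.0 du 1.09
tipdet0 [273.6 196. ] z 139.5 du -0.39
tipdet [273.7 197.6] z 133.5 du -0.54
ring det [283.6 203.2] z 139.5 du -0.28
ring0 [282.1 201.9] z 144.5 du 1.3
top tip 118.5 4.21Traceback (most recent call last):
  File "<stdin>", line 9, in <module>
  File "h.py", line 11, in proj
    p=robot.camera_params(c);K=np.array(p['camera_matrix']);T=np.array(p['camera_from_world'])
ValueError: time passes only in moves, steps and waits
```

```bash
python3 - <<'E'
import re
s=open('h.py').read()
s=s.replace("def ray","_P={}\ndef cp(c):\n    if c not in _P: _P[c]=robot.camera_params(c)\n    return _P[c]\ndef ray").replace("p=robot.camera_params(c)","p=cp(c)")
open('h.py','w').write(s)
E
cat > prof.py <<'E'
from h import *
g=np.mean([cv2.cvtColor(robot.get_image('scene'),cv2.COLOR_RGB2GRAY).astype(float) for _ in range(4)],0)
np.save('scene_mean.npy',g)
ax=np.array([653.4,55.8]);a=[proj('scene',[*ax,z])for z in(60,217)]
print('60',a[0],'217',a[1])
for r in range(172,226):
    c=int(round(np.interp(r,[a[1][1],a[0][1]],[a[1][0],a[0][0]])))
    print(r,' '.join('%3d'%x for x in g[r,c-16:c+12]))
E
python3 prof.py
```

```text
60 [282.16792211 223.45184262] 217 [284.57123294 181.44345407]
172 124 126 126 126 127 127 127 128 128 128 126 126 126 128 129 129 128 128 129 130 130 129 128 129 130 130 130 130
173 127 126 126 126 126 126 127 128 128 127 125 125 126 128 128 128 129 129 130 130 130 129 129 129 130 130 130 129
174 127 126 125 125 125 126 127 128 129 128 127 126 127 127 127 127 129 130 130 129 130 130 130 131 130 130 130 130
175 126 125 125 125 126 126 128 128 129 128 128 128 129 129 127 128 129 130 129 128 128 129 130 131 131 130 130 129
176 126 125 126 126 126 126 128 128 128 128 128 129 129 130 130 129 129 130 129 128 127 127 128 129 130 130 130 129
177 127 127 126 126 127 127 128 128 128 127 128 128 129 129 129 129 129 130 130 129 129 128 128 128 128 129 129 129
178 128 127 127 127 128 128 128 128 128 128 128 128 126 125 124 124 126 128 130 129 130 130 129 128 128 129 129 129
179 128 127 126 127 128 129 128 128 128 128 127 124 115 107 103 102 110 119 126 128 129 129 129 128 128 129 130 130
180 127 127 126 127 128 128 128 128 128 127 124 114  93  76  69  69  79  96 113 124 129 129 130 129 129 130 1
[... 4526 characters left out ...]
 143
220  73  74  73  75  85 106 128 140 144 144 144 144 137 110  73  59  58  73 108 135 143 145 146 146 146 146 147 146
221  74  73  74  74  76  85 106 127 139 143 144 144 138 111  74  59  59  75 113 138 144 145 145 145 146 146 146 146
222  73  74  73  73  74  75  85 106 127 139 143 144 138 111  74  59  59  76 115 139 145 145 145 145 145 145 145 146
223  74  73  73  73  74  74  75  85 105 127 138 141 133 107  72  58  59  77 115 139 144 145 145 145 145 146 145 145
224  73  74  74  73  73  73  74  76  85 105 123 125 112  89  65  58  59  73 106 130 140 143 144 145 145 145 145 145
225  73  73  73  73  73  73  74  74  74  80  92  91  76  65  59  58  58  65  85 106 123 134 141 144 145 145 146 145
```

```bash
cat > fit.py <<'E'
from h import *
from scipy.optimize import minimize
g=np.load('scene_mean.npy');S=16;c0,r0,W,H=264,190,30,18
e=np.array([np.cos(np.radians(22)),np.sin(np.radians(22))]);n=np.array([-e[1],e[0]])
obs=np.clip((129-g[r0:r0+H,c0:c0+W])/(129-55.),0,1)
def cyl(a,r,z0,z1): return [[*(a+r*np.array([np.cos(t),np.sin(t)])),z] for t in np.linspace(0,6.28,40) for z in(z0,z1)]
def ren(z,dx,dy,s):
    a=np.array([653.4,55.8]);m=np.zeros((H*S,W*S),np.uint8)
    bl=[[*(a-x*e+y*n),z+h] for x in(12,38) for y in(-5,5) for h in(-1.5,1.5)]
    for pts in(cyl(a,7,100,205),cyl(a,15,z-6,z+6),bl):
        q=np.array([proj('scene',p) for p in pts])+[dx,dy]
        q=(q-[c0,r0]+.5)*S
        cv2.fillConvexPoly(m,cv2.convexHull(np.round(q).astype(np.int32)),1)
    return cv2.resize(cv2.GaussianBlur(m.astype(np.float32),(0,0),s*S),(W,H),interpolation=cv2.INTER_AREA)
w=np.ones((H,W));w[:,:4]=1;w[13:,:11]=0;w[12:,25:]=0
best=[]
for z in np.arange(105,148,1.):
    f=lambda p:(w*(ren(z,p[0],0,.8)-obs)**2).sum()
    r=min((f((d,)),d) for d in(-1.5,-1,-.5,0,.5));best.append((r[0],z,r[1]))
best.sort();print(np.round(best[:8],2))
E
python3 fit.py
```

```text
[[  2.2  140.    -1.  ]
 [  2.46 141.    -1.  ]
 [  2.49 139.    -1.  ]
 [  3.3  138.    -1.  ]
 [  3.35 142.    -1.  ]
 [  4.12 137.    -0.5 ]
 [  4.84 143.    -1.  ]
 [  5.55 136.    -0.5 ]]
```

Pointer height is about 139 mm. Now I'll refine the loupe position.

Run:
```python
from h import *
im=robot.get_image('top')
o=robot.outline_of('top','loupe')[0];m=o['region'].astype(np.uint8)
d=cv2.distanceTransform(cv2.copyMakeBorder(m,1,1,1,1,0),cv2.DIST_L2,5);i=np.unravel_index(d.argmax(),d.shape)
print('p',o['p'],'dt lens',i[1]-1,i[0]-1,d.max(),ray('top',(i[1]-1,i[0]-1),14))
g=cv2.GaussianBlur(cv2.cvtColor(im,cv2.COLOR_RGB2GRAY),(0,0),1)
sub=cv2.resize(g[170:230,325:385],None,fx=4,fy=4,interpolation=cv2.INTER_CUBIC)
c=cv2.HoughCircles(sub,cv2.HOUGH_GRADIENT,1,20,param1=80,param2=15,minRadius=38,maxRadius=56)
if c is not None:
  for a in c[0][:3]:
    p=(a[:2]+.5)/4-.5+[325,170];print('hough',p,a[2]/4,ray('top',p,14)[:2])
print('exp r px',33*418/1165)
ys,xs=np.nonzero(m);w=np.array([ray('top',p,14)[:2] for p in zip(xs,ys)])
dirn=np.array([np.cos(np.radians(-27.7)),np.sin(np.radians(-27.7))]);t=(w-[457.7,-248.5])@dirn;print('extent along',t.min(),t.max(),'expect -85, 88')
for q in((457.7,-248.5),(506.3,-274)):print(proj('top',[*q,14]))
go(458.5,-249.5,90,152.3)
```

```text
p 0.71 dt lens 357 199 11.587599 [ 503.91717129 -274.19348652   14.        ]
exp r px 11.840343347639484
extent along -86.28827404358978 84.48241688477663 expect -85, 88
[348.18615722 215.60329643]
[356.91483929 198.15058576]
t 8.2 at [557.7  17.1 163.6] [ 1.80e+02 -1.00e-01 -1.58e+02] D m [ 0.1917 -0.2101  0.0737] rot [ 1.00e-02 -8.00e-02  4.97e+01] gap 0.817 grip 0.0 F [ 0.2 -0.3 -0.3]
```

```bash
python3 -m jog '[{"dx":0.024,"dy":-0.026,"dz":0,"rx":0,"ry":0,"rz":6,"hand":0.06},{"dx":0.048,"dy":-0.052,"dz":0,"rx":0,"ry":0,"rz":12,"hand":0.06},{"dx":0.072,"dy":-0.079,"dz":0,"rx":0,"ry":0,"rz":18.5,"hand":0.06},{"dx":0.096,"dy":-0.105,"dz":0.02,"rx":0,"ry":0,"rz":25,"hand":0.06},{"dx":0.12,"dy":-0.131,"dz":0.04,"rx":0,"ry":0,"rz":31,"hand":0.06},{"dx":0.144,"dy":-0.157,"dz":0.06,"rx":0,"ry":0,"rz":37,"hand":0.06},{"dx":0.168,"dy":-0.183,"dz":0.0737,"rx":0,"ry":0,"rz":43.5,"hand":0.06},{"dx":0.1917,"dy":-0.21,"dz":0.0737,"rx":0,"ry":0,"rz":49.7,"hand":0.06}]' 30 >/dev/null; python3 -m jog '[{"dx":0,"dy":0,"dz":0,"rx":0,"ry":0,"rz":0,"hand":0.06},{"dx":0,"dy":0,"dz":0,"rx":0,"ry":0,"rz":0,"hand":0.06},{"dx":0,"dy":0,"dz":0,"rx":0,"ry":0,"rz":0,"hand":0.06},{"dx":0,"dy":0,"dz":0,"rx":0,"ry":0,"rz":0,"hand":0.06},{"dx":0,"dy":0,"dz":0,"rx":0,"ry":0,"rz":0,"hand":0.06},{"dx":0,"dy":0,"dz":0,"rx":0,"ry":0,"rz":0,"hand":0.06}]' 30;python3 -c "
from h import *
go(456.5,-249.3,3,152.3)"
```

```text
time: 9.37
eef_pos: [459.7, -248.2, 90.9]
ee_rot: [180.0, 0.0, 152.4]
ft_force: [1.2, -0.8, -0.3]
finger_gap: 0.705
grip_force: 0.0
t 9.37 at [ 459.7 -248.2   90.9] [180.    0.  152.4] D m [ 0.0024 -0.0025  0.0879] rot [0.03 0.02 0.15] gap 0.705 grip 0.0 F [ 1.2 -0.8 -0.3]
```

```bash
python3 -m jog '[{"dx":0.0024,"dy":-0.0025,"dz":0.03,"rx":0,"ry":0,"rz":0,"hand":0.06},{"dx":0.0024,"dy":-0.0025,"dz":0.055,"rx":0,"ry":0,"rz":0,"hand":0.06},{"dx":0.0024,"dy":-0.0025,"dz":0.075,"rx":0,"ry":0,"rz":0,"hand":0.06},{"dx":0.0024,"dy":-0.0025,"dz":0.083,"rx":0,"ry":0,"rz":0,"hand":0.06},{"dx":0.0024,"dy":-0.0025,"dz":0.087,"rx":0,"ry":0,"rz":0,"hand":0.06},{"dx":0.0024,"dy":-0.0025,"dz":0.087,"rx":0,"ry":0,"rz":0,"hand":0.06},{"dx":0.0024,"dy":-0.0025,"dz":0.087,"rx":0,"ry":0,"rz":0,"hand":0.06}]' 40 ; python3 -c "
from h import *
go(456.5,-249.3,3,152.3)"; python3 -m jog '[{"dx":0,"dy":0,"dz":0,"rx":0,"ry":0,"rz":0,"hand":0.04},{"dx":0,"dy":0,"dz":0,"rx":0,"ry":0,"rz":0,"hand":0.03},{"dx":0,"dy":0,"dz":0,"rx":0,"ry":0,"rz":0,"hand":0.02},{"dx":0,"dy":0,"dz":0,"rx":0,"ry":0,"rz":0,"hand":0.01},{"dx":0,"dy":0,"dz":0,"rx":0,"ry":0,"rz":0,"hand":0.005},{"dx":0,"dy":0,"dz":0,"rx":0,"ry":0,"rz":0,"hand":0.005},{"dx":0,"dy":0,"dz":0,"rx":0,"ry":0,"rz":0,"hand":0.005},{"dx":0,"dy":0,"dz":0,"rx":0,"ry":0,"rz":0,"hand":0.005}]' 40
```

```text
time: 9.95
eef_pos: [456.5, -250.6, 4.4]
ee_rot: [180.0, 0.1, 152.3]
ft_force: [0.3, 0.1, 0.2]
finger_gap: 0.7
grip_force: 0.0
t 9.95 at [ 456.5 -250.6    4.4] [1.800e+02 1.000e-01 1.523e+02] D m [0.0006 0.0012 0.0014] rot [0.01 0.06 0.03] gap 0.7 grip 0.0 F [0.3 0.1 0.2]
time: 10.62
eef_pos: [456.3, -251.0, 4.6]
ee_rot: [-180.0, 0.1, 152.3]
ft_force: [-1.1, 0.7, 6.3]
finger_gap: 0.194
grip_force: 39.5
```

Gripped. Lifting and measuring how the loupe sits in the hand.

```bash
python3 -m jog '[{"dx":0,"dy":0,"dz":-0.015,"rx":0,"ry":0,"rz":0,"hand":0.005},{"dx":0,"dy":0,"dz":-0.04,"rx":0,"ry":0,"rz":0,"hand":0.005},{"dx":0,"dy":0,"dz":-0.07,"rx":0,"ry":0,"rz":0,"hand":0.005},{"dx":0,"dy":0,"dz":-0.1,"rx":0,"ry":0,"rz":0,"hand":0.005},{"dx":0,"dy":0,"dz":-0.13,"rx":0,"ry":0,"rz":0,"hand":0.005},{"dx":0,"dy":0,"dz":-0.15,"rx":0,"ry":0,"rz":0,"hand":0.005},{"dx":0,"dy":0,"dz":-0.15,"rx":0,"ry":0,"rz":0,"hand":0.005},{"dx":0,"dy":0,"dz":-0.15,"rx":0,"ry":0,"rz":0,"hand":0.005}]' 40
python3 - <<'E'
from h import *
im=save('scene','s5');robot.get_image('top')
s=robot.get_state();e=s['eef_pos'];z=e[2]+2.4
a=np.radians(-27.7);L=e+[55*np.cos(a),55*np.sin(a),2.4]
for c in('scene','top'):
    print(c,'pred',proj(c,L))
    for d in robot.spot_point(c,'lens_center')[:2]: print(round(d['p'],2),d['xy'],ray(c,d['xy'],z)[:2]-e[:2])
print('pred off',L[:2]-e[:2])
u,v=proj('scene',L).astype(int)
b=cv2.resize(im[v-45:v+35,u-50:u+50],None,fx=7,fy=7,interpolation=cv2.INTER_CUBIC)[:,:,::-1].copy()
q=[proj('scene',[L[0]+33*np.cos(t),L[1]+33*np.sin(t),L[2]]) for t in np.linspace(0,6.28,40)]
b=cv2.convertScaleAbs(b,alpha=1.6,beta=15)
cv2.polylines(b,[np.round((np.array(q)-[u-50,v-45]+.5)*7).astype(int)],True,(0,0,255),1)
cv2.imwrite('pics/s5c.png',b)
g=np.array([556,16.5,0])-55*np.array([np.cos(np.radians(22)),np.sin(np.radians(22)),0])
print('goal tcp',g)
go(g[0],g[1],154,-158)
E
```

```text
time: 11.28
eef_pos: [456.3, -251.1, 154.8]
ee_rot: [-180.0, 0.2, 152.3]
ft_force: [0.3, 0.2, -1.3]
finger_gap: 0.199
grip_force: 39.5
scene pred [147.32327764 194.01635529]
0.6 [147.9, 195.8] [ 56.20173805 -25.28835335]
0.44 [386.5, 214.7] [343.94900284 523.68402297]
top pred [372.95094456 197.86590606]
0.79 [373.7, 198.9] [ 46.13063277 -27.37102465]
pred off [ 48.69664942 -25.56631251]
goal tcp [505.004888    -4.10336264   0.        ]
t 11.48 at [ 454.4 -250.   152. ] [180.   -0.2 152.3] D m [ 0.0695  0.2412 -0.0017] rot [  0.08  -0.17 -49.71] gap 0.194 grip 39.5 F [-0.3 -0.2 -1. ]
```

View pics/s5c.png

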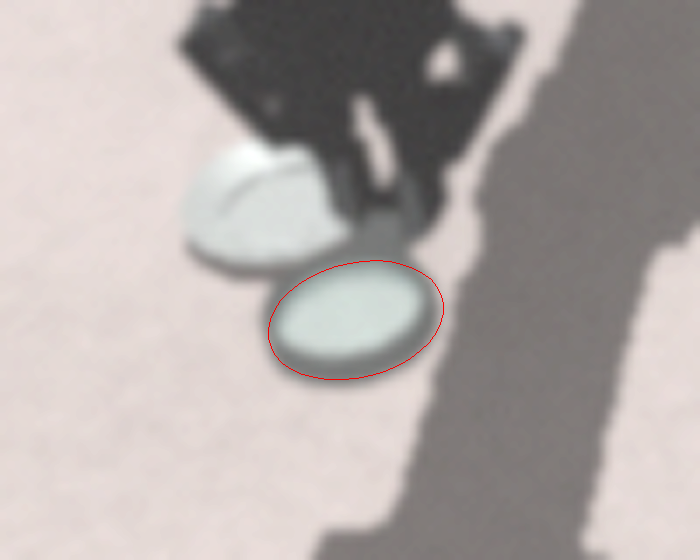

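The prediction (red ellipse) matches the rim and the loupe is level in the hand. Moving over the carrier, above pointer height.

```bash
python3 -m jog '[{"dx":0.007,"dy":0.025,"dz":0,"rx":0,"ry":0,"rz":-6,"hand":0.005},{"dx":0.017,"dy":0.055,"dz":0,"rx":0,"ry":0,"rz":-12,"hand":0.005},{"dx":0.026,"dy":0.085,"dz":0,"rx":0,"ry":0,"rz":-18.5,"hand":0.005},{"dx":0.034,"dy":0.115,"dz":0,"rx":0,"ry":0,"rz":-25,"hand":0.005},{"dx":0.043,"dy":0.147,"dz":0,"rx":0,"ry":0,"rz":-31.5,"hand":0.005},{"dx":0.052,"dy":0.18,"dz":0,"rx":0,"ry":0,"rz":-38,"hand":0.005},{"dx":0.061,"dy":0.212,"dz":0,"rx":0,"ry":0,"rz":-44,"hand":0.005},{"dx":0.0665,"dy":0.232,"dz":0,"rx":0,"ry":0,"rz":-49.7,"hand":0.005}]' 40 ; python3 -m jog '[{"dx":0,"dy":0,"dz":0,"rx":0,"ry":0,"rz":0,"hand":0.005},{"dx":0,"dy":0,"dz":0,"rx":0,"ry":0,"rz":0,"hand":0.005},{"dx":0,"dy":0,"dz":0,"rx":0,"ry":0,"rz":0,"hand":0.005},{"dx":0,"dy":0,"dz":0,"rx":0,"ry":0,"rz":0,"hand":0.005},{"dx":0,"dy":0,"dz":0,"rx":0,"ry":0,"rz":0,"hand":0.005},{"dx":0,"dy":0,"dz":0,"rx":0,"ry":0,"rz":0,"hand":0.005}]' 40;python3 -c "
from h import *
go(505,-4.1,136.6,-158)"
```

```text
time: 12.15
eef_pos: [504.2, -10.0, 152.6]
ee_rot: [179.8, -0.0, -157.5]
ft_force: [0.1, -0.1, -1.4]
finger_gap: 0.197
grip_force: 39.5
time: 12.65
eef_pos: [504.4, -15.5, 153.4]
ee_rot: [-180.0, -0.0, -158.1]
ft_force: [-0.3, -0.0, -0.3]
finger_gap: 0.196
grip_force: 39.5
t 12.65 at [504.4 -15.5 153.4] [-180.    -0.  -158.1] D m [-0.0048  0.0104  0.0168] rot [-0.01 -0.03 -0.14] gap 0.196 grip 39.5 F [-0.3 -0.  -0.3]
```

```bash
python3 -m jog '[{"dx":-0.0015,"dy":0.003,"dz":0.004,"rx":0,"ry":0,"rz":0,"hand":0.005},{"dx":-0.003,"dy":0.007,"dz":0.009,"rx":0,"ry":0,"rz":0,"hand":0.005},{"dx":-0.0048,"dy":0.0104,"dz":0.013,"rx":0,"ry":0,"rz":0,"hand":0.005},{"dx":-0.0048,"dy":0.0104,"dz":0.0165,"rx":0,"ry":0,"rz":0,"hand":0.005},{"dx":-0.0048,"dy":0.0104,"dz":0.0165,"rx":0,"ry":0,"rz":0,"hand":0.005},{"dx":-0.0048,"dy":0.0104,"dz":0.0165,"rx":0,"ry":0,"rz":0,"hand":0.005},{"dx":-0.0048,"dy":0.0104,"dz":0.0165,"rx":0,"ry":0,"rz":0,"hand":0.005},{"dx":-0.0048,"dy":0.0104,"dz":0.0165,"rx":0,"ry":0,"rz":0,"hand":0.005}]' 40 ;  python3 - <<'E'
from h import *
im=save('scene','s6');robot.get_image('top')
go(505,-4.1,136.6,-158)
e=robot.get_state()['eef_pos'];a=np.radians(22);L=e+[55*np.cos(a),55*np.sin(a),2.4];print('lens est',L)
for c in('scene','top'):
    for d in robot.spot_point(c,'lens_center')[:1]: print(c,round(d['p'],2),d['xy'],'pred',proj(c,L),ray(c,d['xy'],L[2])[:2])
u,v=proj('scene',L).astype(int)
b=cv2.resize(im[v-40:v+40,u-45:u+55],None,fx=7,fy=7,interpolation=cv2.INTER_CUBIC)[:,:,::-1].copy()
b=cv2.convertScaleAbs(b,alpha=1.6,beta=15)
def pl(q,c): cv2.polylines(b,[np.round((np.array(q)-[u-45,v-40]+.5)*7).astype(int)],True,c,1)
pl([proj('scene',[L[0]+33*np.cos(t),L[1]+33*np.sin(t),L[2]]) for t in np.linspace(0,6.28,40)],(0,0,255))
for z in(133,139,145):pl([proj('scene',[653.4+15*np.cos(t),55.8+15*np.sin(t),z]) for t in np.linspace(0,6.28,40)],(0,255,0))
pl([proj('scene',[618.2,41.6,139])+d for d in((-.4,0),(.4,0))],(255,0,255))
cv2.imwrite('pics/s6c.png',b)
E
```

```text
time: 13.32
eef_pos: [505.4, -2.9, 137.3]
ee_rot: [-180.0, 0.0, -158.0]
ft_force: [-0.4, 0.3, -0.6]
finger_gap: 0.2
grip_force: 39.5
t 13.42 at [505.4  -3.  137.3] [-180.    0. -158.] D m [ 0.0008 -0.0009  0.0007] rot [-0.01  0.02 -0.02] gap 0.195 grip 39.5 F [ 0.3 -0.9 -1.7]
lens est [556.36789112  17.62911618 139.71851209]
scene 0.71 [255.9, 187.5] pred [256.75049783 183.8467847 ] [569.59157803  10.0145514 ]
top 0.47 [251.8, 182.2] pred [253.67601942 177.80062806] [545.42130303  22.40431476]
```

View pics/s6c.png

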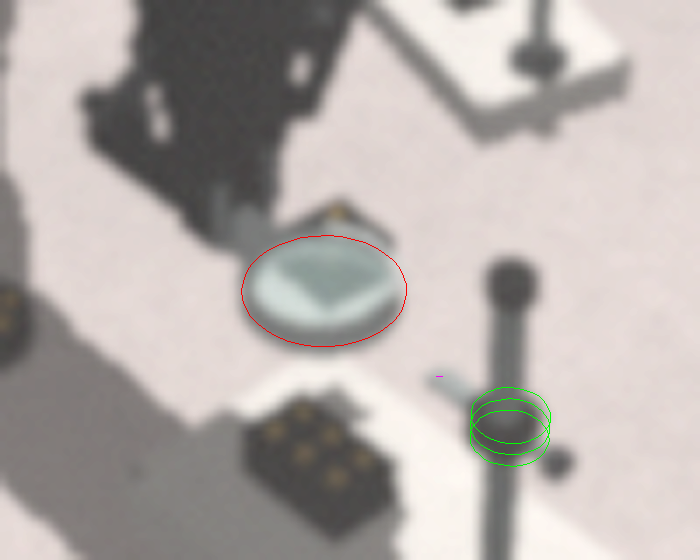

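The rim matches its predicted ellipse at z≈139.7. The pointer ring and tip match 139 mm within 1–2 mm, and the carrier is undisturbed in the pocket. I'll hold still, then hand in.

```bash
for i in 1 2; do python3 -m jog '[{"dx":0,"dy":0,"dz":0,"rx":0,"ry":0,"rz":0,"hand":0.005},{"dx":0,"dy":0,"dz":0,"rx":0,"ry":0,"rz":0,"hand":0.005},{"dx":0,"dy":0,"dz":0,"rx":0,"ry":0,"rz":0,"hand":0.005},{"dx":0,"dy":0,"dz":0,"rx":0,"ry":0,"rz":0,"hand":0.005},{"dx":0,"dy":0,"dz":0,"rx":0,"ry":0,"rz":0,"hand":0.005},{"dx":0,"dy":0,"dz":0,"rx":0,"ry":0,"rz":0,"hand":0.005}]' 40; done; python3 -c "
from rig import robot
print(robot.hand_in())"
```

```text
time: 14.02
eef_pos: [505.2, -2.8, 137.1]
ee_rot: [180.0, -0.0, -158.0]
ft_force: [0.5, 0.1, -1.7]
finger_gap: 0.198
grip_force: 39.5
time: 14.52
eef_pos: [505.2, -2.8, 137.1]
ee_rot: [180.0, 0.0, -158.0]
ft_force: [0.4, 0.5, -0.8]
finger_gap: 0.193
grip_force: 39.5
the job is handed in; nothing more can be done
None
```

I handed the job in at about 14.5 s, but no verdict came back: by my camera measurements the carrier is seated flat and square in the pocket and let go, and the loupe is held level and still over its middle at about 139.5 mm, against a pointer measured at about 139 mm.

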